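Register a drill template on the two dowels of a drilling fixture

ROBOT

A 7-joint arm with a two-finger parallel gripper is mounted at the origin on a cart in front of the work surface, level with it; the furniture and walls round the work are solid. World frame = base frame: x ahead of the robot, y to its left, z up, the work surface at z = 0. Lengths are in mm, angles in rad, forces in N, time in s.
With the tool pointing down it reaches from about 425 to 800 mm from the base axis. Payload 8.3 kg.
Tool frame: the origin (TCP) lies on the centre line of the jaws, within the pads' length; the fingertips stand 19 mm ahead of it and the grasp point (between the pads) is the TCP (tip_reach is the distance from the TCP to the fingertips, in mm); z points along the fingers, y is the line along which they close (so a half turn about z gives the same grasp; the last joint's range is limited). The gripper opens to 85 mm and grips with 20 to 120 N. Pads are 22 mm wide; open, the fingers measure 114 mm over their backs; the gripper's body (76 mm by 85 mm) begins 54 mm behind the grasp point. The pads swing forward as they close: fully open they stand 13 mm farther back than shut.
Start: joints at [1.165, 0.383, 0.016, 1.37, -0.006, 1.388, -0.046], TCP at [210.114, -588.606, 250.279] pointing down, gripper open.
Joint ranges: [-2.95, 2.95], [-0.25, 2.06], [-1.52, 1.56], [0.18, 2.33], [-1.44, 4.58], [0.02, 2.06], [-3.01, 3.01]. Speed limits (rad/s): [2.39, 2.39, 3.01, 3.01, 3.14, 3.14, 3.14].

INTERFACE

Orientations are given as a unit quaternion [x, y, z, w].
In Python, from plant import * gives the robot as it stands. The module is installed in compiled form; this text tells all that it offers.
- The arm moves only by the tool servo_tool, never from a script. Its argument "deltas" is a list of rows, each an object of numbers: "fingers": the closure, from 0 (fully open) to 1 (shut); "tx", "ty", "tz": the shift along the tool's x, y, z in units of 30 mm (1.0 is 30 mm); "twist": the turn about the tool's z in units of 5 degrees (1.0 is 5 degrees). In form: [{"fingers": .., "tx": .., "ty": .., "tz": .., "twist": ..}, ...]. A call has 1 to 8 rows; each row shifts and turns the commanded pose from where the row before left it, along the tool's axes as they then stand; what a row does not reach is not made up. A row lasts 1/10 s, in which the tool goes at most 50 mm and 8.59 degrees, less where a joint would pass 70% of its speed; a pose out of reach is approached as far as the arm can. A call is refused whole if a number of a shift passes 1 or a number of a turn 1, either way. A call with a gripper value outside its range is refused whole. The fingers move at their own pace and stop on an object; the grip force is fixed at half the most. Time passes only in rows, so rows that do not move let the fingers close. It gives the time, the measured TCP pose, the force, the opening and the grip force at its end, in the units of the state.
- get_obs(): the state, without advancing time (a new reading comes with each control period).
- get_image(name): name is "side" or "top"; returns a dict with "color" (480x640x3 uint8, red, green, blue), "fx", "fy", "cx", "cy" (pixels), "cam_to_world" (4x4, takes a point from camera to world coordinates). Camera axes: x right, y down, z forward; pixel columns grow to the right and rows downward; lengths in mm; the calibration is good to about 2 mm. A picture is of the moment at which its call begins. There is no depth.
- close_job(): hands the job in; it is judged then, once.
The state is a dict: "clock": time; "joint_positions": joint angles; "joint_velocities": joint speeds; "effort": joint torques, N m; "tcp_pos": TCP position; "tcp_rot": TCP orientation; "contact_force": force on the tool from outside, world axes, zero at the start; "ft_torque": the same for the moment, N m; "gripper_width": opening from 0.0 (shut) to 1.0 (fully open); "grip_force": force on a finger pad.
Only numpy, scipy, OpenCV 4.12 (cv2) and the standard library are available. Lean on these libraries where they do the work, as an engineer would, in place of code of your own. Each camera call takes 0.05 s, during which the arm holds its last target. There are 200 camera calls.

TASK

Pick up the drill template by its black rib and fit it onto the two dowels of the drilling fixture, over the U channel, round hole on the thick dowel and slot on the thin one, so that it lies flush on both end blocks; then let go. The slide that carries the dowels is locked somewhere along its travel, so feel for the dowels and ease the template down without forcing it. Leave the other things on the desk where they are.

Things in the scene. Friction and masses are not known exactly. Their poses are not given: they have to be found in the camera images.
- drill_template: Drill template, loose, 0.2 to 0.42 kg: aluminium plate 76 (x) x 190 (y) x 8 mm, flat on the mat. Origin: centre of the plate's underside, z up. On top, centred, a black grip rib 14 mm thick (x), 60 mm long (y), from 8 to 50 mm above the origin: grip it across x. Two through holes on the long centre line fit the dowels with 0.75 mm all round (more along the slot).
- round_hole (a point): centre of the template's round hole, 15.5 mm across, at the plate's underside (template frame: x 0, y +72, z 0 mm); goes on the thick dowel
- slot_hole (a point): centre of the template's rectangular slot, 11.5 mm (x) by 17.5 mm (y), at the plate's underside (template frame: x 0, y -72, z 0 mm); goes on the thin dowel
- fixture: Drilling fixture, fixed; grey base 150 (x) x 232 (y) x 12 mm. Origin: centre of its underside, z up. Two guide strips along x (inner faces y = +-98 mm, 22 mm high; the +y one has a black knob 36 mm high). Between them a steel cross slide (60 x 194 mm), locked tight, carries a dark U channel (along y, top at z 35 mm) and two end blocks with dowels. Seated, the template's axes match the fixture's.
- slide_mid (a point): point of the fixture (x 0, y 0, z 38 mm) where the centre of the seated template's underside would be if the cross slide stood at mid travel. The slide really stands anywhere from 16 mm towards the fixture's -x to 16 mm towards +x of it, not reported: see or feel it. Both dowels are out by the same amount along x, and by nothing along y.
- thick_dowel_mid (a point): foot of the 14 mm thick dowel if the slide stood at mid travel (fixture x 0, y +72, z 38 mm), on the flat top of an end block 60 mm (x) by 26 mm (y). The dowel rises 18 mm above the block; its top 4 mm is a cone that narrows the radius by 2.5 mm. Fixed to the base, does not follow the slide.
- thin_dowel_mid (a point): the same for the 10 mm thick dowel (fixture x 0, y -72, z 38 mm), same block, height and cone. Fixed to the base, does not follow the slide.
- glue_bottle: small white glue bottle with a pointed cap, 23 mm across, 90 mm tall, upright, loose; bystander, origin at the centre of its underside
- elec_tape: roll of black tape lying flat, 62 mm across, 19 mm high, loose; bystander, origin at the centre of its underside
- flush_cutters: flush cutters with blue handles lying flat, 129 x 43 x 10 mm, loose; bystander, origin at the centre of its underside
- hex_tube: dark six-sided tube lying down, 168 mm long, 40 mm wide, 36 mm high, loose; bystander, origin at the centre of its underside
- relay_case: grey printed relay case, 84 x 56 x 31 mm, loose; bystander, origin at the centre of its underside

How it is judged:
By the outcome, as a careful person would: the job done as asked, in the order asked, and still so for the second after the job is handed in, with the robot touching nothing.
It also fails if it takes over 67 s, if anything falls off the work surface, if the arm or the gripper's body presses on something with over 40 N, if the wrist force passes 120 N, or if a joint passes its speed limit or range.

## Working session

There is one attempt and no reset: what is moved stays moved. The work goes in short steps, Python scripts to look and compute and a tool call to move; the robot and the scene stay as the last step left them, time stands still between calls to the robot, and variables do not carry over. Pictures are saved under pics/ and viewed, at most 10 in all, crops included, and the job is handed in when it is done.

Besides the shell and the picture viewer there is one more tool, called after "Emit:" by a JSON object that holds its "name" and its "arguments", one argument or row to a line. servo_tool: Moves the arm, as the interface text tells. Its arguments: {"type":"object","properties":{"deltas":{"type":"array"}},"required":["deltas"]}

```bash
mkdir -p pics; python3 - <<'E'
from plant import *
import cv2
for n in("top","side"):
    i=get_image(n); cv2.imwrite(f"pics/{n}0.png",i["color"][:,:,::-1]); print(n,i["fx"],i["fy"],i["cx"],i["cy"],i["cam_to_world"])
o=get_obs(); print(o)
E
```

```text
top 587.1310714852787 587.1310714852787 321.66545511556575 233.74426327660547 [[ 2.13544525e-01 -9.12684674e-01  3.48432809e-01  1.02881325e+01]
 [-9.76924580e-01 -1.97989152e-01  8.01165400e-02 -1.34115769e+02]
 [-4.13522167e-03 -3.57501024e-01 -9.33903591e-01  1.46903055e+03]
 [ 0.00000000e+00  0.00000000e+00  0.00000000e+00  1.00000000e+00]]
side 477.1255540584231 477.1255540584231 312.0076916854148 235.9442427567801 [[-9.99790168e-01  7.61053820e-03  1.90183779e-02  5.13388419e+02]
 [-1.31748667e-02  4.72023925e-01 -8.81487287e-01  1.34934194e+03]
 [-1.56857220e-02 -8.81552888e-01 -4.71824611e-01  8.03057868e+02]
 [ 0.00000000e+00  0.00000000e+00  0.00000000e+00  1.00000000e+00]]
{'clock': 0.1, 'joint_positions': array([ 1.16512258,  0.38418302,  0.01636751,  1.37103482, -0.00629784,
        1.38820162, -0.04650941]), 'joint_velocities': array([ 7.63173100e-04, -3.41968885e-04,  1.02943441e-03, -3.31157158e-03,
       -7.50054392e-05, -1.13324374e-04,  8.17502822e-05]), 'effort': array([ 3.77731776e-03, -6.29135084e+01,  8.47930983e-01, -3.72756064e+01,
        1.67693733e-02,  1.04872024e-02, -1.53250801e-05]), 'tcp_pos': array([ 209.96310307, -588.235846  ,  249.36718301]), 'tcp_rot': array([ 9.85343554e-01,  1.70579280e-01, -1.64363237e-04, -8.73504468e-04]), 'contact_force': array([ 0.01278272, -0.43374375,  0.55690616]), 'ft_torque': array([-0.00293481, -0.01430612,  0.01093237]), 'grip_force': 0.0, 'gripper_width': 1.002139668915686}
```

View pics/top0.png

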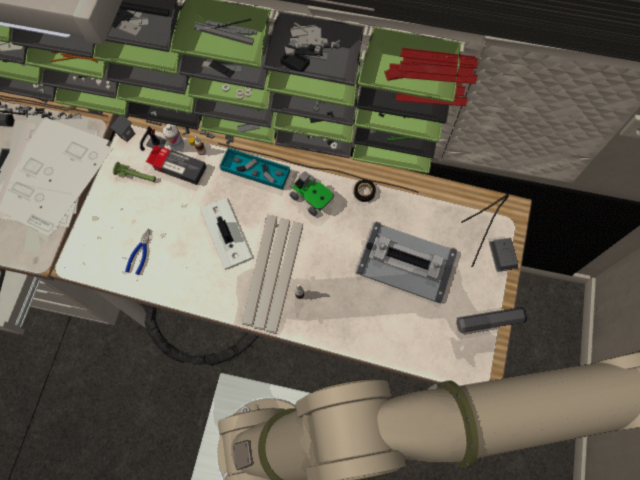

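View pics/side0.png

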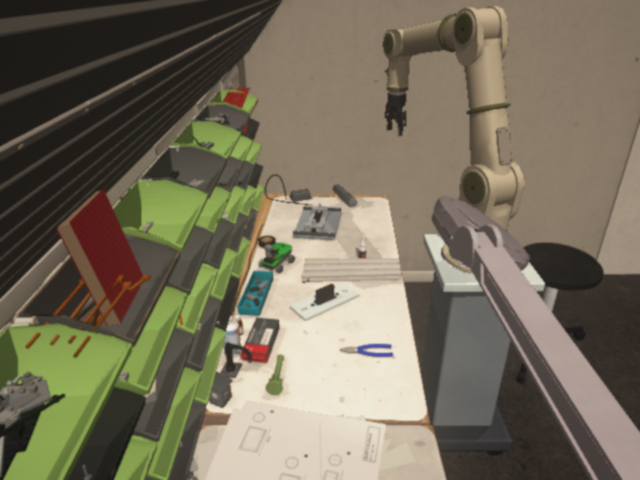

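The top view shows the template at about (226,233) and the fixture at about (407,262). In the side view they are at (325,300) and (318,220). I'll enlarge both.

```bash
cat > h.py <<'E'
from plant import *
import numpy as np, cv2
from scipy.spatial.transform import Rotation as R
def ray(i,u,v,z):
    T=i["cam_to_world"]; d=T[:3,:3]@np.array([(u-i["cx"])/i["fx"],(v-i["cy"])/i["fy"],1]); o=T[:3,3]
    return o+d*(z-o[2])/d[2]
def proj(i,p):
    T=i["cam_to_world"]; c=T[:3,:3].T@(np.asarray(p,float)-T[:3,3]); return np.array([i["fx"]*c[0]/c[2]+i["cx"],i["fy"]*c[1]/c[2]+i["cy"]])
E
python3 - <<'E'
from h import *
t=cv2.imread("pics/top0.png"); s=cv2.imread("pics/side0.png")
def c(im,x,y,w,h): return cv2.resize(im[y:y+h,x:x+w],(400,300),interpolation=cv2.INTER_CUBIC)
o=np.vstack([np.hstack([c(t,180,188,100,75+15)if 0 else c(t,175,190,104,78),c(t,352,222,108,81)]),np.hstack([c(s,280,275,88,66),c(s,284,190,68,51)])])
cv2.imwrite("pics/crop0.png",o)
E
```

```text
(no output)
```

View pics/crop0.png

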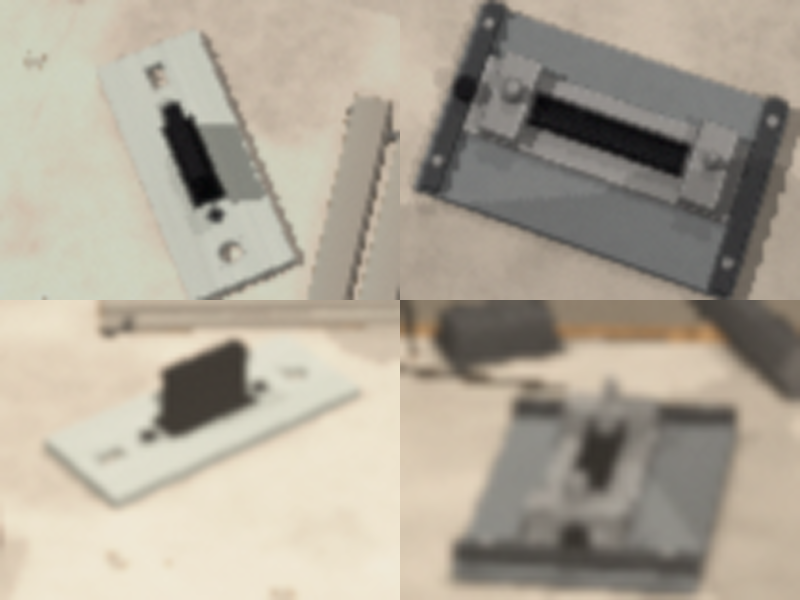

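The top crop shows the slot at about (216,209) px, the far +x end, and the round hole at about (235,255). The thick dowel, on the knob side, is at about (383,246), and the thin one at about (436,265). Next I'll measure them with contours.

```bash
python3 - <<'E'
from h import *
t=cv2.imread("pics/top0.png"); lab=cv2.cvtColor(t,cv2.COLOR_BGR2LAB).astype(int)
for n,(u,v) in dict(plate=(212,225),plate2=(235,243),mat=(190,240),mat2=(250,200),mat3=(205,262),shadow=(233,228),side=(250,262),base=(440,245),base2=(400,280),block=(378,252),block2=(442,262),strip=(365,270),chan=(405,255),slide=(398,264),matf=(350,290),dow=(383,246)).items(): print(n,lab[v,u],t[v,u])
E
```

```text
plate [204 125 134] [186 199 197]
plate2 [192 125 134] [174 186 184]
mat [209 125 137] [186 205 205]
mat2 [194 130 139] [168 185 200]
mat3 [213 123 137] [191 210 206]
shadow [140 127 132] [125 132 132]
side [209 125 138] [186 205 207]
base [148 128 132] [132 139 143]
base2 [119 127 128] [110 111 110]
block [147 128 131] [133 138 141]
block2 [111 129 130] [ 99 102 105]
strip [ 93 128 128] [87 86 86]
chan [ 12 126 128] [17 17 14]
slide [147 129 130] [135 138 143]
matf [174 130 138] [149 165 177]
dow [132 128 130] [120 123 125]
```

```bash
python3 - <<'E'
from h import *
i=get_image("top"); c=i["color"][:,:,::-1].copy(); lab=cv2.cvtColor(c,cv2.COLOR_BGR2LAB); g=lab[:,:,0].astype(float)
rs=lambda u,v,z:np.round(ray(i,u,v,z)[:2],1)
# template
a=rs(215.8,209.5,8); b=rs(235.3,255,8); print("slot",a,"round",b,np.hypot(*(a-b)),(a+b)/2)
a=rs(383,246.3,56); b=rs(436.2,265.2,56); print("thick",a,"thin",b,np.hypot(*(a-b)),(a+b)/2)
# plate mask
L=cv2.GaussianBlur(lab,(3,3),0)
def blob(m,u0,u1,v0,v1):
    k=np.zeros_like(m,np.uint8); k[v0:v1,u0:u1]=m[v0:v1,u0:u1]
    cs,_=cv2.findContours(k,cv2.RETR_EXTERNAL,cv2.CHAIN_APPROX_NONE); return max(cs,key=cv2.contourArea)
def rep(n,ct,z):
    p=np.array([rs(u,v,z) for u,v in ct[:,0]],np.float32); r=cv2.minAreaRect(p); print(n,r,len(ct))
    print("  px",np.round(cv2.boxPoints(cv2.minAreaRect(ct)),1).tolist())
k5=np.ones((3,3),np.uint8)
m=cv2.morphologyEx((L[:,:,2]<=135).astype(np.uint8),cv2.MORPH_OPEN,k5)
rep("plate",blob(m,190,262,190,278),8)
rep("rib",blob((g<70).astype(np.uint8),190,262,205,250),50)
m=((L[:,:,2]<=135)&(g<160)).astype(np.uint8); rep("fixture",blob(m,352,462,215,308),12)
rep("chan",blob((g<45).astype(np.uint8),375,440,235,280),35)
mm=np.zeros((81,108,3),np.uint8)
o=cv2.resize(c[222:303,352:460],(800,600),interpolation=cv2.INTER_CUBIC); cv2.imwrite("pics/fx.png",o)
o=cv2.resize(c[190:280,180:270],(600,600),interpolation=cv2.INTER_CUBIC); cv2.imwrite("pics/tp.png",o)
E
```

```text
slot [563.3 286.6] round [448.8 200.4] 143.32023583569764 [506.05 243.5 ]
thick [ 537.1 -173.4] thin [ 515.7 -313.5] 141.7249801552288 [ 526.4  -243.45]
plate ((504.92376708984375, 241.66751098632812), (194.21408081054688, 78.3006591796875), 36.38644790649414) 170
  px [[199.60000610351562, 207.6999969482422], [227.3000030517578, 196.3000030517578], [252.89999389648438, 258.3999938964844], [225.1999969482422, 269.79998779296875]]
rib ((498.0771484375, 238.12985229492188), (75.56719970703125, 20.711158752441406), 36.21172332763672) 57
  px [[215.1999969482422, 218.60000610351562], [222.60000610351562, 215.5], [232.89999389648438, 240.1999969482422], [225.5, 243.3000030517578]]
fixture ((524.7826538085938, -246.1820526123047), (244.04519653320312, 159.9515838623047), 81.73145294189453) 275
  px [[353.6000061035156, 274.79998779296875], [372.5, 219.8000030517578], [462.79998779296875, 250.6999969482422], [444.0, 305.70001220703125]]
chan ((527.384521484375, -241.4039306640625), (109.58175659179688, 23.652624130249023), 82.0396499633789) 95
  px [[386.0, 255.0], [388.70001220703125, 246.8000030517578], [429.5, 260.79998779296875], [426.70001220703125, 269.0]]
```

View pics/fx.png

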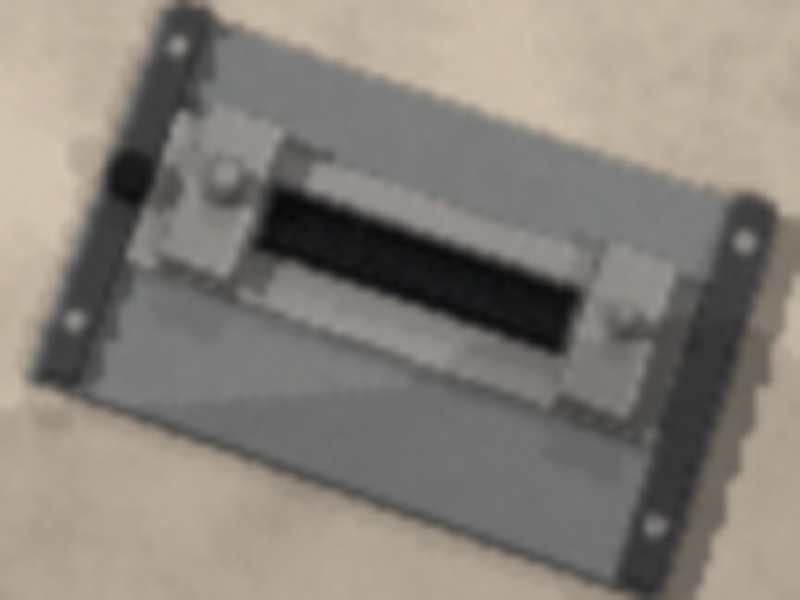

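View pics/tp.png

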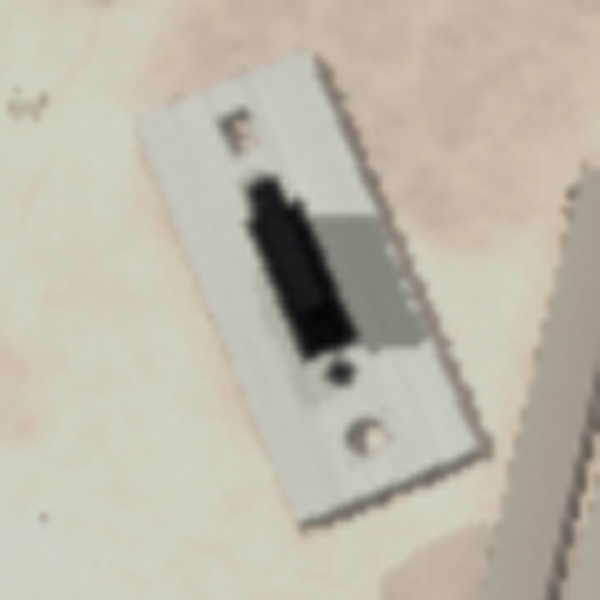

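The fixture view gives the four screws, the dowel tops at (225,176) and (622,318), and the block corners. The template view gives the slot at (237,131) and the round hole at (368,437). I'll refine from these and start moving.

```bash
python3 - <<'E'
from h import *
i=get_image("top")
f=lambda p,z:ray(i,352+(p[0]+.5)*.135-.5,222+(p[1]+.5)*.135-.5,z)[:2]
an=lambda v:round(float(np.degrees(np.arctan2(v[1],v[0]))),2)
s=[f(p,22) for p in[(178,45),(745,240),(74,320),(655,525)]]
c=np.mean(s,0); print("screw c",c,"y ax",an(s[0]-s[1]),an(s[2]-s[3]),"x ax",an(s[0]-s[2]),an(s[1]-s[3]),[np.hypot(*(s[a]-s[b])) for a,b in((0,1),(2,3),(0,2),(1,3))])
A=[f(p,38) for p in[(183,110),(283,127),(228,277),(133,262)]];B=[f(p,38) for p in[(605,240),(680,265),(627,418),(562,398)]]
print("blocks",np.mean(A,0),np.mean(B,0),an(np.mean(A,0)-np.mean(B,0)),np.hypot(*(np.mean(A,0)-np.mean(B,0))),(np.mean(A,0)+np.mean(B,0))/2)
a,b=f((225,176),54),f((622,318),54); print("dowels",a,b,an(a-b),np.hypot(*(a-b)),(a+b)/2)
t=lambda p,z:ray(i,180+(p[0]+.5)*.15-.5,190+(p[1]+.5)*.15-.5,z)[:2]
q=[t(p,8) for p in[(138,118),(315,55),(490,448),(300,517)]]
print("plate",np.mean(q,0),an(q[1]-q[2]),an(q[0]-q[3]),[np.hypot(*(q[k]-q[k-1])) for k in range(4)])
S,Q=t((237,131),8),t((368,437),8); print("holes",S,Q,np.hypot(*(S-Q)),an(Q-S),(S+Q)/2)
E
```

```text
screw c [ 527.62487107 -241.64167772] y ax 81.72 81.77 x ax -8.71 -8.38 [np.float64(210.13074203348773), np.float64(210.76934396951984), np.float64(110.51121849615753), np.float64(110.33726451302263)]
blocks [ 538.17813168 -165.70498418] [ 519.21803174 -313.29669249] 82.68 148.80456226260395 [ 528.69808171 -239.50083833]
dowels [ 539.92083965 -170.31774374] [ 517.9307539  -311.80517524] 81.17 143.18609270263363 [ 528.92579678 -241.06145949]
plate [507.06015227 242.17058343] 37.21 36.4 [np.float64(186.52826805361704), np.float64(75.83456379964838), np.float64(187.29635087080334), np.float64(78.53447210515687)]
holes [563.68642782 288.58402649] [448.13562976 201.66172818] 144.59416611281813 -143.05 [505.91102879 245.12287734]
```

Emit:
{"name": "servo_tool", "arguments": {
  "deltas": [
    {"fingers": 0,"ty": -1},
    {"fingers": 0,"ty": -1},
    {"fingers": 0,"tx": 1,"twist": -0.6},
    {"fingers": 0,"tx": 1,"twist": -0.6},
    {"fingers": 0,"tx": 1,"twist": -0.6},
    {"fingers": 0,"tx": 1,"twist": -0.6}
  ]
}}

```text
schema error: expected keys fingers, tx, ty, tz, twist
```

Emit:
{"name": "servo_tool", "arguments": {
  "deltas": [
    {"fingers": 0,"tx": 0,"ty": -1,"tz": 0,"twist": 0},
    {"fingers": 0,"tx": 0,"ty": -1,"tz": 0,"twist": 0},
    {"fingers": 0,"tx": 1,"ty": 0,"tz": 0,"twist": -0.6},
    {"fingers": 0,"tx": 1,"ty": 0,"tz": 0,"twist": -0.6},
    {"fingers": 0,"tx": 1,"ty": 0,"tz": 0,"twist": -0.6},
    {"fingers": 0,"tx": 1,"ty": 0,"tz": 0,"twist": -0.6}
  ]
}}

```text
clock: 0.8
tcp_pos: [300.1, -482.5, 250.2]
tcp_rot: [0.962, 0.274, 0.0, -0.0]
contact_force: [0.2, -0.3, -1.9]
gripper_width: 1.0
grip_force: 0.0
```

Emit:
{"name": "servo_tool", "arguments": {
  "deltas": [
    {"fingers": 0,"tx": 1,"ty": 0,"tz": 0,"twist": -0.6},
    {"fingers": 0,"tx": 1,"ty": 0,"tz": 0,"twist": -0.6},
    {"fingers": 0,"tx": 1,"ty": 0,"tz": 0,"twist": -0.6},
    {"fingers": 0,"tx": 1,"ty": 0,"tz": 0,"twist": -0.6},
    {"fingers": 0,"tx": 1,"ty": 0,"tz": 0,"twist": -0.6},
    {"fingers": 0,"tx": 1,"ty": 0,"tz": 0,"twist": -0.6},
    {"fingers": 0,"tx": 1,"ty": 0,"tz": 0,"twist": -0.6},
    {"fingers": 0,"tx": 1,"ty": 0,"tz": 0,"twist": -0.6}
  ]
}}

```text
clock: 1.6
tcp_pos: [476.6, -322.3, 250.1]
tcp_rot: [0.884, 0.468, -0.0, -0.0]
contact_force: [-0.2, -0.4, 0.7]
gripper_width: 0.998
grip_force: 0.0
```

Emit:
{"name": "servo_tool", "arguments": {
  "deltas": [
    {"fingers": 0,"tx": 1,"ty": 0,"tz": 0,"twist": -0.6},
    {"fingers": 0,"tx": 1,"ty": 0,"tz": 0,"twist": -0.6},
    {"fingers": 0,"tx": 1,"ty": 0,"tz": 0,"twist": -0.6},
    {"fingers": 0,"tx": 1,"ty": 0,"tz": 0,"twist": -0.6},
    {"fingers": 0,"tx": 1,"ty": 0,"tz": 0,"twist": -0.6},
    {"fingers": 0,"tx": 1,"ty": 0,"tz": 0,"twist": -0.6},
    {"fingers": 0,"tx": 1,"ty": 0,"tz": 0,"twist": -0.6},
    {"fingers": 0,"tx": 1,"ty": 0,"tz": 0,"twist": -0.6}
  ]
}}

```text
clock: 2.4
tcp_pos: [572.5, -104.2, 250.1]
tcp_rot: [0.767, 0.641, -0.0, -0.0]
contact_force: [0.5, -0.7, 0.9]
gripper_width: 0.998
grip_force: 0.0
```

Emit:
{"name": "servo_tool", "arguments": {
  "deltas": [
    {"fingers": 0,"tx": 1,"ty": 0,"tz": 0,"twist": -0.6},
    {"fingers": 0,"tx": 1,"ty": 0,"tz": 0,"twist": -0.6},
    {"fingers": 0,"tx": 1,"ty": 0,"tz": 0,"twist": -0.6},
    {"fingers": 0,"tx": 1,"ty": 0,"tz": 0,"twist": -0.6},
    {"fingers": 0,"tx": 1,"ty": 0,"tz": 0,"twist": -0.6},
    {"fingers": 0,"tx": 1,"ty": 0,"tz": 0,"twist": -0.6},
    {"fingers": 0,"tx": 1,"ty": 0,"tz": 0,"twist": -0.6},
    {"fingers": 0,"tx": 1,"ty": 0,"tz": 0,"twist": -0.6}
  ]
}}

```text
clock: 3.2
tcp_pos: [571.5, 134.0, 250.1]
tcp_rot: [0.617, 0.787, -0.0, -0.0]
contact_force: [-0.4, -0.5, -0.3]
gripper_width: 0.999
grip_force: 0.0
```

Emit:
{"name": "servo_tool", "arguments": {
  "deltas": [
    {"fingers": 0,"tx": 1,"ty": 0,"tz": 0,"twist": -0.6},
    {"fingers": 0,"tx": 1,"ty": 0,"tz": 0,"twist": -0.6},
    {"fingers": 0,"tx": 0,"ty": 0,"tz": 0,"twist": -1},
    {"fingers": 0,"tx": 0,"ty": 0,"tz": 0,"twist": -1},
    {"fingers": 0,"tx": 0,"ty": 0,"tz": 0,"twist": -1},
    {"fingers": 0,"tx": 0,"ty": 0,"tz": 0,"twist": -1},
    {"fingers": 0,"tx": 0,"ty": 0,"tz": 0,"twist": -1},
    {"fingers": 0,"tx": 0,"ty": 0,"tz": 0,"twist": -1}
  ]
}}

```text
clock: 4.0
tcp_pos: [555.9, 190.7, 250.1]
tcp_rot: [0.343, 0.939, -0.0, -0.0]
contact_force: [-0.4, -0.1, -0.8]
gripper_width: 1.0
grip_force: 0.0
```

Emit:
{"name": "servo_tool", "arguments": {
  "deltas": [
    {"fingers": 0,"tx": 0,"ty": 0,"tz": 0,"twist": -1},
    {"fingers": 0,"tx": 0,"ty": 0,"tz": 0,"twist": -1},
    {"fingers": 0,"tx": 0,"ty": 0,"tz": 0,"twist": -1},
    {"fingers": 0,"tx": 0,"ty": 0,"tz": 0,"twist": -1},
    {"fingers": 0,"tx": 0,"ty": 0,"tz": 0,"twist": -1},
    {"fingers": 0,"tx": 0,"ty": 0,"tz": 0,"twist": -1},
    {"fingers": 0,"tx": 0,"ty": 0,"tz": 0,"twist": -1},
    {"fingers": 0,"tx": 0,"ty": 0,"tz": 0,"twist": -1}
  ]
}}

```text
clock: 4.8
tcp_pos: [556.0, 190.7, 250.1]
tcp_rot: [0.001, 1.0, -0.0, -0.0]
contact_force: [-0.5, -1.4, -0.2]
gripper_width: 0.997
grip_force: 0.0
```

Emit:
{"name": "servo_tool", "arguments": {
  "deltas": [
    {"fingers": 0,"tx": 0.83,"ty": 0.88,"tz": 0,"twist": 0},
    {"fingers": 0,"tx": 0.83,"ty": 0.88,"tz": 0,"twist": 0},
    {"fingers": 0,"tx": 0,"ty": 0,"tz": 0.5,"twist": -1},
    {"fingers": 0,"tx": 0,"ty": 0,"tz": 0.5,"twist": -1},
    {"fingers": 0,"tx": 0,"ty": 0,"tz": 0.5,"twist": -1},
    {"fingers": 0,"tx": 0,"ty": 0,"tz": 0.5,"twist": -1},
    {"fingers": 0,"tx": 0,"ty": 0,"tz": 0.5,"twist": -1},
    {"fingers": 0,"tx": 0,"ty": 0,"tz": 0.5,"twist": -1}
  ]
}}

```text
clock: 5.6
tcp_pos: [506.5, 243.8, 159.6]
tcp_rot: [-0.257, 0.966, -0.0, -0.0]
contact_force: [0.2, -0.7, -1.0]
gripper_width: 1.001
grip_force: 0.0
```

Emit:
{"name": "servo_tool", "arguments": {
  "deltas": [
    {"fingers": 0,"tx": 0,"ty": 0,"tz": 0.5,"twist": -1},
    {"fingers": 0,"tx": 0,"ty": 0,"tz": 0.5,"twist": -0.35},
    {"fingers": 0,"tx": 0,"ty": 0,"tz": 0.3,"twist": 0},
    {"fingers": 0,"tx": 0,"ty": 0,"tz": 0,"twist": 0}
  ]
}}

```text
clock: 6.0
tcp_pos: [506.0, 243.4, 119.9]
tcp_rot: [-0.311, 0.95, -0.0, -0.001]
contact_force: [0.7, 0.4, 0.2]
gripper_width: 1.002
grip_force: 0.0
```

```bash
python3 - <<'E'
from h import *
for n,b in(("top",(175,170,120,120)),("side",(270,230,110,110))):
    i=get_image(n); x,y,w,h=b; c=i["color"][y:y+h,x:x+w,::-1]
    r=cv2.resize(c,(400,400),interpolation=cv2.INTER_CUBIC); o=r if n=="top" else np.hstack([o,r])
cv2.imwrite("pics/pre.png",o); s=get_obs(); print(s["tcp_pos"],s["tcp_rot"],s["joint_positions"])
E
```

```text
[506.68236515 244.17323188 121.65835921] [-3.11689904e-01  9.50183866e-01  9.05570329e-05  1.28189567e-04] [ 0.23415227  0.53800969 -0.97995997  1.68325566  0.47805617  1.18066888
  1.33679633]
```

View pics/pre.png

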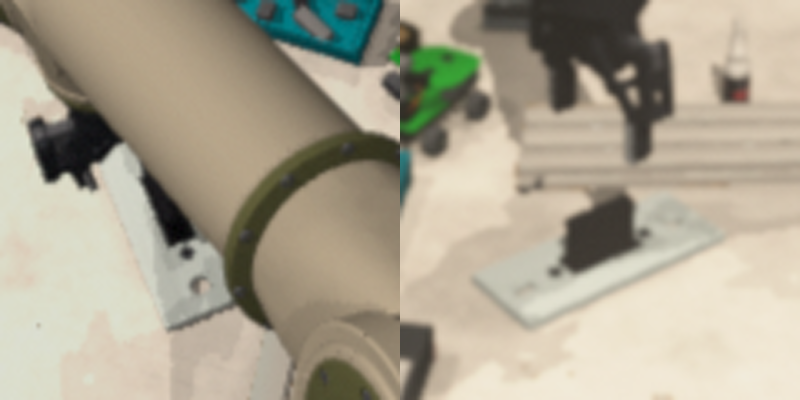

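The fingers straddle the rib: finger tips at about (560,100) and (637,155) in the side crop, rib at (598,232). Descending and gripping.

Emit:
{"name": "servo_tool", "arguments": {
  "deltas": [
    {"fingers": 0,"tx": 0,"ty": 0,"tz": 0.7,"twist": 0},
    {"fingers": 0,"tx": 0,"ty": 0,"tz": 0.7,"twist": 0},
    {"fingers": 0,"tx": 0,"ty": 0,"tz": 0.6,"twist": 0},
    {"fingers": 0,"tx": 0,"ty": 0,"tz": 0.5,"twist": 0},
    {"fingers": 0,"tx": 0,"ty": 0,"tz": 0.3,"twist": 0},
    {"fingers": 0,"tx": 0,"ty": 0,"tz": 0.13,"twist": 0},
    {"fingers": 0.5,"tx": 0,"ty": 0,"tz": 0,"twist": 0},
    {"fingers": 0.6,"tx": 0,"ty": 0,"tz": 0,"twist": 0}
  ]
}}

```text
clock: 6.9
tcp_pos: [507.0, 244.3, 34.2]
tcp_rot: [-0.312, 0.95, 0.0, 0.001]
contact_force: [-0.4, 0.6, -0.1]
gripper_width: 0.689
grip_force: 0.0
```

Emit:
{"name": "servo_tool", "arguments": {
  "deltas": [
    {"fingers": 0.7,"tx": 0,"ty": 0,"tz": 0,"twist": 0},
    {"fingers": 0.75,"tx": 0,"ty": 0,"tz": 0,"twist": 0},
    {"fingers": 0.8,"tx": 0,"ty": 0,"tz": 0,"twist": 0},
    {"fingers": 0.85,"tx": 0,"ty": 0,"tz": 0,"twist": 0},
    {"fingers": 0.9,"tx": 0,"ty": 0,"tz": 0,"twist": 0},
    {"fingers": 1,"tx": 0,"ty": 0,"tz": 0,"twist": 0},
    {"fingers": 1,"tx": 0,"ty": 0,"tz": 0,"twist": 0},
    {"fingers": 1,"tx": 0,"ty": 0,"tz": 0,"twist": 0}
  ]
}}

```text
clock: 7.7
tcp_pos: [506.6, 244.6, 34.0]
tcp_rot: [-0.313, 0.95, 0.0, 0.0]
contact_force: [-1.4, 1.0, 5.1]
gripper_width: 0.157
grip_force: 59.0
```

Emit:
{"name": "servo_tool", "arguments": {
  "deltas": [
    {"fingers": 1,"tx": 0,"ty": 0,"tz": -0.3,"twist": 0},
    {"fingers": 1,"tx": 0,"ty": 0,"tz": -0.7,"twist": 0},
    {"fingers": 1,"tx": 0,"ty": 0,"tz": -1,"twist": 0},
    {"fingers": 1,"tx": 0,"ty": 0,"tz": -1,"twist": 0},
    {"fingers": 1,"tx": 0,"ty": 0,"tz": -1,"twist": 0},
    {"fingers": 1,"tx": 0,"ty": 0,"tz": -0.7,"twist": 0},
    {"fingers": 1,"tx": 0,"ty": 0,"tz": -0.3,"twist": 0.5},
    {"fingers": 1,"tx": 0,"ty": 0,"tz": 0,"twist": 0.46}
  ]
}}

```text
clock: 8.5
tcp_pos: [507.1, 244.0, 185.2]
tcp_rot: [-0.271, 0.963, -0.0, 0.001]
contact_force: [0.2, 0.3, -3.5]
gripper_width: 0.156
grip_force: 58.6
```

Emit:
{"name": "servo_tool", "arguments": {
  "deltas": [
    {"fingers": 1,"tx": 0,"ty": 0,"tz": 0,"twist": 1},
    {"fingers": 1,"tx": 0,"ty": 0,"tz": 0,"twist": 1},
    {"fingers": 1,"tx": 0,"ty": 0,"tz": 0,"twist": 1},
    {"fingers": 1,"tx": 0,"ty": 0,"tz": 0,"twist": 1},
    {"fingers": 1,"tx": 0,"ty": 0,"tz": 0,"twist": 1},
    {"fingers": 1,"tx": 0,"ty": 0,"tz": 0,"twist": 1},
    {"fingers": 1,"tx": 0,"ty": 0,"tz": 0,"twist": 1},
    {"fingers": 1,"tx": 0,"ty": 0,"tz": 0,"twist": 1}
  ]
}}

```text
clock: 9.3
tcp_pos: [506.2, 243.4, 183.2]
tcp_rot: [0.075, 0.997, -0.0, -0.0]
contact_force: [0.1, 0.1, -3.2]
gripper_width: 0.153
grip_force: 58.6
```

Emit:
{"name": "servo_tool", "arguments": {
  "deltas": [
    {"fingers": 1,"tx": 0,"ty": 0,"tz": 0,"twist": 1},
    {"fingers": 1,"tx": 0,"ty": 0,"tz": 0,"twist": 1},
    {"fingers": 1,"tx": 0,"ty": 0,"tz": 0,"twist": 1},
    {"fingers": 1,"tx": 0,"ty": 0,"tz": 0,"twist": 1},
    {"fingers": 1,"tx": 0,"ty": 0,"tz": 0,"twist": 1},
    {"fingers": 1,"tx": 0,"ty": 0,"tz": 0,"twist": 1},
    {"fingers": 1,"tx": 0,"ty": 0,"tz": 0,"twist": 1},
    {"fingers": 1,"tx": 0,"ty": 0,"tz": 0,"twist": 1}
  ]
}}

```text
clock: 10.1
tcp_pos: [506.2, 243.4, 183.2]
tcp_rot: [0.412, 0.911, -0.001, -0.0]
contact_force: [-0.2, 0.7, -3.2]
gripper_width: 0.156
grip_force: 58.6
```

Emit:
{"name": "servo_tool", "arguments": {
  "deltas": [
    {"fingers": 1,"tx": 0,"ty": 0,"tz": 0,"twist": 1},
    {"fingers": 1,"tx": 0,"ty": 0,"tz": 0,"twist": 1},
    {"fingers": 1,"tx": 0,"ty": 0,"tz": 0,"twist": 1},
    {"fingers": 1,"tx": 0,"ty": 0,"tz": 0,"twist": 1},
    {"fingers": 1,"tx": 0,"ty": 0,"tz": 0,"twist": 1},
    {"fingers": 1,"tx": 0,"ty": 0,"tz": 0,"twist": 1},
    {"fingers": 1,"tx": 0,"ty": 0,"tz": 0,"twist": 1},
    {"fingers": 1,"tx": 0,"ty": 0,"tz": 0,"twist": 1}
  ]
}}

```text
clock: 10.9
tcp_pos: [506.1, 243.5, 183.2]
tcp_rot: [0.698, 0.716, -0.001, -0.0]
contact_force: [-0.0, -0.6, -2.8]
gripper_width: 0.154
grip_force: 58.6
```

Emit:
{"name": "servo_tool", "arguments": {
  "deltas": [
    {"fingers": 1,"tx": 0,"ty": 0,"tz": 0,"twist": 1},
    {"fingers": 1,"tx": 0,"ty": 0,"tz": 0,"twist": 1},
    {"fingers": 1,"tx": 0,"ty": 0,"tz": 0,"twist": 0}
  ]
}}

```text
clock: 11.2
tcp_pos: [506.2, 243.6, 183.2]
tcp_rot: [0.757, 0.653, -0.001, -0.0]
contact_force: [0.1, 0.3, -3.5]
gripper_width: 0.157
grip_force: 58.6
```

Emit:
{"name": "servo_tool", "arguments": {
  "deltas": [
    {"fingers": 1,"tx": -0.5,"ty": 0.1,"tz": 0,"twist": 0},
    {"fingers": 1,"tx": -1,"ty": 0.2,"tz": 0,"twist": 0},
    {"fingers": 1,"tx": -1,"ty": 0.2,"tz": 0,"twist": 0},
    {"fingers": 1,"tx": -1,"ty": 0.2,"tz": 0,"twist": 0},
    {"fingers": 1,"tx": -1,"ty": 0.2,"tz": 0,"twist": 0},
    {"fingers": 1,"tx": -1,"ty": 0.2,"tz": 0,"twist": 0},
    {"fingers": 1,"tx": -1,"ty": 0.2,"tz": 0,"twist": 0},
    {"fingers": 1,"tx": -1,"ty": 0.2,"tz": 0,"twist": 0}
  ]
}}

```text
clock: 12.0
tcp_pos: [517.8, 13.5, 183.4]
tcp_rot: [0.756, 0.655, -0.0, -0.0]
contact_force: [0.3, 0.5, -3.4]
gripper_width: 0.158
grip_force: 58.6
```

Emit:
{"name": "servo_tool", "arguments": {
  "deltas": [
    {"fingers": 1,"tx": -1,"ty": 0.2,"tz": 0,"twist": 0},
    {"fingers": 1,"tx": -1,"ty": 0.2,"tz": 0,"twist": 0},
    {"fingers": 1,"tx": -1,"ty": 0.2,"tz": 0,"twist": 0},
    {"fingers": 1,"tx": -1,"ty": 0.2,"tz": 0,"twist": 0},
    {"fingers": 1,"tx": -1,"ty": 0.2,"tz": 0,"twist": 0},
    {"fingers": 1,"tx": -1,"ty": 0.2,"tz": 0,"twist": 0},
    {"fingers": 1,"tx": -1,"ty": 0.2,"tz": 0,"twist": 0},
    {"fingers": 1,"tx": -0.9,"ty": 0.1,"tz": 0,"twist": 0}
  ]
}}

```text
clock: 12.8
tcp_pos: [527.7, -227.8, 183.2]
tcp_rot: [0.756, 0.654, -0.0, -0.0]
contact_force: [1.2, 0.0, -2.7]
gripper_width: 0.155
grip_force: 58.6
```

Emit:
{"name": "servo_tool", "arguments": {
  "deltas": [
    {"fingers": 1,"tx": -0.5,"ty": 0,"tz": 0,"twist": 0},
    {"fingers": 1,"tx": 0,"ty": 0,"tz": 1,"twist": 0},
    {"fingers": 1,"tx": 0,"ty": 0,"tz": 1,"twist": 0},
    {"fingers": 1,"tx": 0,"ty": 0,"tz": 0,"twist": 0}
  ]
}}

```text
clock: 13.2
tcp_pos: [522.9, -239.3, 119.1]
tcp_rot: [0.756, 0.654, -0.002, -0.004]
contact_force: [-1.5, 0.5, -4.1]
gripper_width: 0.154
grip_force: 58.9
```

```bash
python3 - <<'E'
from h import *
for n,b in(("top",(346,210,120,120)),("side",(278,160,80,80))):
    i=get_image(n); cv2.imwrite(f"pics/{n}1.png",i["color"][:,:,::-1]); x,y,w,h=b; c=i["color"][y:y+h,x:x+w,::-1]
    r=cv2.resize(c,(400,400),interpolation=cv2.INTER_CUBIC); o=r if n=="top" else np.hstack([o,r])
cv2.imwrite("pics/above.png",o); s=get_obs(); print(s["tcp_pos"],s["tcp_rot"],s["joint_positions"])
E
```

```text
[ 525.7235915  -240.2950498   123.65969166] [ 7.56440650e-01  6.54061946e-01 -5.02163807e-05 -7.14591897e-04] [ 0.61837513  0.39708827 -0.30976832  1.65814224  0.13141344  1.10821925
  0.12737753]
```

View pics/above.png

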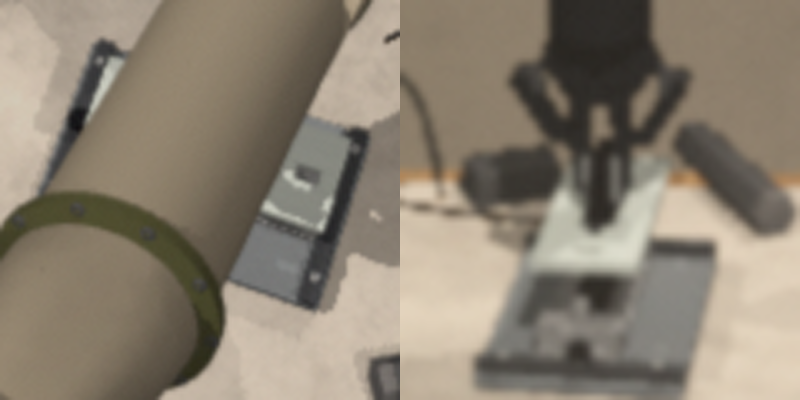

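The template is held level over the fixture. The slot is visible at (306,174) in the top crop. I'll use it to find the offset between grip and plate.

```bash
python3 - <<'E'
from h import *
i=get_image("top"); c=i["color"][:,:,::-1].copy(); s=get_obs(); p=s["tcp_pos"]
a=np.radians(2*np.degrees(np.arctan2(s["tcp_rot"][1],s["tcp_rot"][0]))-90); X=np.array([np.cos(a),np.sin(a)]);Y=np.array([-X[1],X[0]])
print(p,np.degrees(a))
g=cv2.cvtColor(c,cv2.COLOR_BGR2GRAY)[252:272,425:452]
print(g)
q=ray(i,437.4,261.85,p[2]-34+8)[:2]; d=q-p[:2]; print("slot rel (x,y)",d@X,d@Y)
d0=np.array([528.3,-241.4])-p[:2]; print("target rel",d0@X,d0@Y)
for n in[(0,0),]:
    print(proj(i,[*(p[:2]-72*Y),p[2]-26]))
E
```

```text
[ 526.60466701 -240.62710282  124.79523825] -8.316420168078125
[[ 86  88  84  84  82  81  78  76  87 120 132 133 133 135 135 134 134 133
  134 134 134 134 133 133 133 133 117]
 [ 87  85  84  82  80  80  77  78 107 128 134 134 135 135 134 134 134 134
  134 135 134 134 133 134 133 130 107]
 [ 87  84  83  82  81  78  76  86 120 134 134 135 133 136 136 135 134 134
  134 134 135 133 133 135 133 131 105]
 [ 87  84  83  82  79  75  78 104 128 134 134 135 134 134 135 134 136 134
  135 135 134 134 132 132 132 117  88]
 [ 85  84  83  80  78  75  86 122 133 134 131 131 133 133 133 135 135 135
  136 135 136 134 136 134 130  95  62]
 [ 84  82  81  80  77  78 106 128 134 134 130 116 118 126 131 131 134 135
  135 135 134 134 136 136 129  81  50]
 [ 84  83  80  78  74  89 120 133 135 133 125  98  97 102 109 117 125 132
  133 134 135 135 135 135 118  73  46]
 [ 83  82  78  76  78 106 130 139 141 137 118  92  92  93  93  96 103 111
  126 132 134 134 133 131  96  58  44]
 [ 82  80  78  76  86 121 138 173 181 170 122  88  93  95  94  94  92  98
  122 131 133 134 133 128  84  52  41]
 [ 82  80  78  78 10
[... 654 characters left out ...]
64]
 [ 77 102 128 134 135 135 134 135 135 136 134 134 134 134 135 135 135 135
  134 141 163 159  95  49  42  46  69]
 [ 89 148 144 136 133 134 133 134 135 134 135 136 135 134 133 133 131 133
  137 168 185 163  91  46  44  51  81]
 [125 178 181 151 134 133 134 133 134 134 136 135 135 134 134 134 133 133
  144 182 189 135  70  44  42  50  85]
 [163 191 194 182 151 135 132 134 132 133 133 133 134 135 133 133 134 139
  170 191 182 110  54  42  44  62  93]
 [134 163 180 189 178 150 138 134 133 133 133 133 132 133 133 134 135 136
  154 183 167  93  48  42  50  75 101]]
slot rel (x,y) -6.856985546330575 -70.75389880346522
target rel 1.7892971871114591 -0.5195570951800432
[438.68908584 259.53311761]
```

Emit:
{"name": "servo_tool", "arguments": {
  "deltas": [
    {"fingers": 1,"tx": 0,"ty": 0.1,"tz": 0.3,"twist": 0},
    {"fingers": 1,"tx": 0,"ty": 0,"tz": 0.3,"twist": 0},
    {"fingers": 1,"tx": 0,"ty": 0,"tz": 0.3,"twist": 0},
    {"fingers": 1,"tx": 0,"ty": 0,"tz": 0,"twist": 0},
    {"fingers": 1,"tx": 0,"ty": 0,"tz": 0,"twist": 0}
  ]
}}

```text
clock: 13.85
tcp_pos: [528.6, -241.4, 96.0]
tcp_rot: [0.757, 0.653, -0.0, -0.0]
contact_force: [0.1, -0.9, -2.8]
gripper_width: 0.158
grip_force: 59.0
```

```bash
python3 - <<'E'
from h import *
P=[];C=[];S=[]
for k in range(5):
    i=get_image("top"); C.append(i["color"].astype(float)); j=get_image("side"); S.append(j["color"].astype(float)); s=get_obs(); P.append(np.r_[s["tcp_pos"],2*np.degrees(np.arctan2(s["tcp_rot"][1],s["tcp_rot"][0]))-90,s["contact_force"]])
P=np.array(P); print(P.mean(0).round(2),P.std(0).round(2))
c=np.mean(C,0).astype(np.uint8)[:,:,::-1]; d=np.mean(S,0).astype(np.uint8)[:,:,::-1]
cv2.imwrite("pics/top2.png",c); cv2.imwrite("pics/side2.png",d)
f=lambda im,x,y,w,h:cv2.resize(im[y:y+h,x:x+w],(400,400),interpolation=cv2.INTER_CUBIC)
cv2.imwrite("pics/low.png",np.hstack([f(c,415,235,50,50),f(d,295,190,50,50)]))
E
```

```text
[ 5.2900e+02 -2.4155e+02  9.6700e+01 -8.4100e+00 -7.0000e-02  2.9000e-01
 -3.9500e+00] [0.08 0.01 0.1  0.   0.43 0.42 0.44]
```

View pics/low.png

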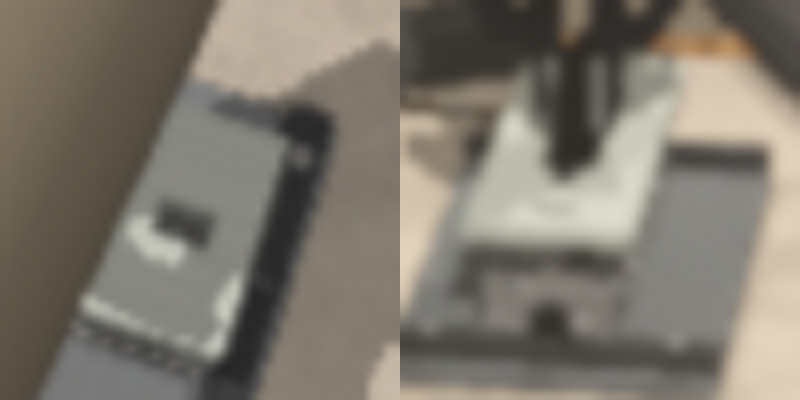

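```bash
python3 - <<'E'
from h import *
i=get_image("top"); p=np.array([529,-241.55]); a=np.radians(-8.41); X=np.array([np.cos(a),np.sin(a)]);Y=np.array([-X[1],X[0]])
q=ray(i,437.8,262.8,70.7)[:2]; print(q,"slot-tcp",(q-p)@X,(q-p)@Y)
for th in([517.9,-311.8],[515.7,-313.5]): print("thin-slot",(np.array(th)-q)@X,(np.array(th)-q)@Y)
# block corners/edges check: right edge of plate mid, should be y -95
e=ray(i,415+257.5*.125-.5,235+253.5*.125-.5,70.7)[:2]; print("edge-tcp",(e-p)@X,(e-p)@Y)
print(get_obs()["clock"])
E
```

```text
[ 517.55798928 -314.58242325] slot-tcp -0.6375655036009089 -73.9205517089392
thin-slot -0.06861220925115002 2.802524366795681
thin-slot -1.9963205489831235 0.7990422588327827
edge-tcp -1.347166821390669 -97.20954054985093
14.4
```

Emit:
{"name": "servo_tool", "arguments": {
  "deltas": [
    {"fingers": 1,"tx": 0.04,"ty": -0.02,"tz": 0.1,"twist": 0},
    {"fingers": 1,"tx": 0,"ty": 0,"tz": 0.1,"twist": 0},
    {"fingers": 1,"tx": 0,"ty": 0,"tz": 0.05,"twist": 0},
    {"fingers": 1,"tx": 0,"ty": 0,"tz": 0.05,"twist": 0},
    {"fingers": 1,"tx": 0,"ty": 0,"tz": 0,"twist": 0}
  ]
}}

```text
clock: 14.9
tcp_pos: [528.5, -240.2, 87.3]
tcp_rot: [0.757, 0.653, 0.0, 0.0]
contact_force: [0.6, 0.2, -2.6]
gripper_width: 0.153
grip_force: 59.1
```

```bash
cat > st.py <<'E'
from h import *
P=[]
for k in range(2):
    get_image("top"); s=get_obs(); P.append(np.r_[s["tcp_pos"],2*np.degrees(np.arctan2(s["tcp_rot"][1],s["tcp_rot"][0]))-90,s["contact_force"],s["ft_torque"]])
print(np.mean(P,0).round(2),s["clock"])
E
python3 st.py
```

```text
[ 5.2848e+02 -2.4022e+02  8.7390e+01 -8.4100e+00  4.5000e-01  7.0000e-02
 -3.3800e+00 -3.0000e-02 -6.0000e-02  1.0000e-02] 15.0
```

No contact yet. Easing down.

Emit:
{"name": "servo_tool", "arguments": {
  "deltas": [
    {"fingers": 1,"tx": 0,"ty": 0,"tz": 0.05,"twist": 0},
    {"fingers": 1,"tx": 0,"ty": 0,"tz": 0.05,"twist": 0},
    {"fingers": 1,"tx": 0,"ty": 0,"tz": 0,"twist": 0}
  ]
}}

```text
clock: 15.3
tcp_pos: [529.1, -240.5, 84.7]
tcp_rot: [0.757, 0.653, 0.0, 0.001]
contact_force: [4.0, -1.6, -3.5]
gripper_width: 0.16
grip_force: 59.2
```

```bash
python3 st.py
```

```text
[ 5.2913e+02 -2.4046e+02  8.4690e+01 -8.4100e+00  3.9800e+00 -1.6800e+00
 -3.7600e+00 -3.3000e-01 -1.0200e+00 -2.0000e-02] 15.4
```

Emit:
{"name": "servo_tool", "arguments": {
  "deltas": [
    {"fingers": 1,"tx": 0,"ty": 0.05,"tz": 0,"twist": 0},
    {"fingers": 1,"tx": -0.01,"ty": 0,"tz": 0.03,"twist": 0},
    {"fingers": 1,"tx": 0,"ty": 0,"tz": 0.03,"twist": 0},
    {"fingers": 1,"tx": 0,"ty": 0,"tz": 0,"twist": 0}
  ]
}}

```text
clock: 15.8
tcp_pos: [529.5, -240.6, 82.2]
tcp_rot: [0.757, 0.653, -0.0, -0.0]
contact_force: [1.0, 0.5, -3.7]
gripper_width: 0.152
grip_force: 59.1
```

```bash
python3 st.py
```

```text
[ 5.295e+02 -2.406e+02  8.231e+01 -8.410e+00  4.700e-01  4.100e-01
 -3.680e+00 -2.000e-02 -9.000e-02  4.000e-02] 15.9
```

Emit:
{"name": "servo_tool", "arguments": {
  "deltas": [
    {"fingers": 1,"tx": 0,"ty": 0,"tz": 0.05,"twist": 0},
    {"fingers": 1,"tx": 0,"ty": 0,"tz": 0.05,"twist": 0},
    {"fingers": 1,"tx": 0,"ty": 0,"tz": 0,"twist": 0}
  ]
}}

```text
clock: 16.2
tcp_pos: [529.6, -240.6, 79.3]
tcp_rot: [0.757, 0.653, -0.0, -0.0]
contact_force: [-0.2, 0.1, -3.0]
gripper_width: 0.158
grip_force: 59.2
```

```bash
python3 st.py
```

```text
[ 5.2969e+02 -2.4068e+02  7.9450e+01 -8.4100e+00 -7.0000e-02 -7.6000e-01
 -3.2600e+00  1.0000e-02  1.0000e-02 -5.0000e-02] 16.3
```

Emit:
{"name": "servo_tool", "arguments": {
  "deltas": [
    {"fingers": 1,"tx": 0,"ty": 0,"tz": 0.05,"twist": 0},
    {"fingers": 1,"tx": 0,"ty": 0,"tz": 0.05,"twist": 0},
    {"fingers": 1,"tx": 0,"ty": 0,"tz": 0,"twist": 0}
  ]
}}

```text
clock: 16.6
tcp_pos: [529.7, -240.6, 76.3]
tcp_rot: [0.757, 0.653, -0.0, -0.0]
contact_force: [-0.7, 0.7, -3.4]
gripper_width: 0.157
grip_force: 59.2
```

Emit:
{"name": "servo_tool", "arguments": {
  "deltas": [
    {"fingers": 1,"tx": 0,"ty": 0,"tz": 0.04,"twist": 0},
    {"fingers": 1,"tx": 0,"ty": 0,"tz": 0.03,"twist": 0},
    {"fingers": 1,"tx": 0,"ty": 0,"tz": 0,"twist": 0}
  ]
}}

```text
clock: 16.9
tcp_pos: [529.8, -240.7, 74.3]
tcp_rot: [0.757, 0.653, -0.0, -0.0]
contact_force: [0.6, -0.2, -3.8]
gripper_width: 0.158
grip_force: 59.2
```

```bash
python3 st.py
```

```text
[ 5.2983e+02 -2.4070e+02  7.4470e+01 -8.4000e+00 -1.4000e-01  3.0000e-02
 -3.3100e+00  2.0000e-02 -0.0000e+00 -2.0000e-02] 17.0
```

Still free, about 2 mm to go.

Emit:
{"name": "servo_tool", "arguments": {
  "deltas": [
    {"fingers": 1,"tx": 0,"ty": 0,"tz": 0.03,"twist": 0},
    {"fingers": 1,"tx": 0,"ty": 0,"tz": 0.03,"twist": 0},
    {"fingers": 1,"tx": 0,"ty": 0,"tz": 0,"twist": 0},
    {"fingers": 1,"tx": 0,"ty": 0,"tz": 0,"twist": 0}
  ]
}}

```text
clock: 17.4
tcp_pos: [529.8, -240.7, 72.7]
tcp_rot: [0.757, 0.653, 0.0, -0.0]
contact_force: [0.1, -0.1, -3.0]
gripper_width: 0.157
grip_force: 59.2
```

Emit:
{"name": "servo_tool", "arguments": {
  "deltas": [
    {"fingers": 1,"tx": 0,"ty": 0,"tz": 0.02,"twist": 0},
    {"fingers": 1,"tx": 0,"ty": 0,"tz": 0,"twist": 0}
  ]
}}

```text
clock: 17.6
tcp_pos: [529.9, -240.7, 72.1]
tcp_rot: [0.757, 0.653, 0.0, -0.0]
contact_force: [-0.2, 0.9, -3.6]
gripper_width: 0.158
grip_force: 59.2
```

```bash
python3 st.py
```

```text
[ 5.2985e+02 -2.4072e+02  7.2110e+01 -8.4100e+00  1.8000e-01  3.1000e-01
 -3.1100e+00 -3.0000e-02 -3.0000e-02  1.0000e-02] 17.7
```

Emit:
{"name": "servo_tool", "arguments": {
  "deltas": [
    {"fingers": 1,"tx": 0,"ty": 0,"tz": 0.02,"twist": 0},
    {"fingers": 1,"tx": 0,"ty": 0,"tz": 0,"twist": 0},
    {"fingers": 1,"tx": 0,"ty": 0,"tz": 0.02,"twist": 0},
    {"fingers": 1,"tx": 0,"ty": 0,"tz": 0,"twist": 0}
  ]
}}

```text
clock: 18.1
tcp_pos: [529.9, -240.7, 72.0]
tcp_rot: [0.757, 0.653, 0.0, 0.0]
contact_force: [-5.5, 1.2, 8.9]
gripper_width: 0.159
grip_force: 61.1
```

```bash
python3 st.py
```

```text
[ 5.2991e+02 -2.4071e+02  7.1980e+01 -8.4100e+00 -5.1900e+00  1.9200e+00
  8.6600e+00  4.3000e-01  1.1600e+00 -2.0000e-02] 18.2
```

The template touched down at TCP z = 72, as expected, with an upward reaction of about 12 N. I'll release and retreat.

Emit:
{"name": "servo_tool", "arguments": {
  "deltas": [
    {"fingers": 0.7,"tx": 0,"ty": 0,"tz": 0,"twist": 0},
    {"fingers": 0.5,"tx": 0,"ty": 0,"tz": 0,"twist": 0},
    {"fingers": 0.4,"tx": 0,"ty": 0,"tz": 0,"twist": 0},
    {"fingers": 0.3,"tx": 0,"ty": 0,"tz": 0,"twist": 0},
    {"fingers": 0.3,"tx": 0,"ty": 0,"tz": 0,"twist": 0}
  ]
}}

```text
clock: 18.7
tcp_pos: [529.9, -240.7, 70.8]
tcp_rot: [0.757, 0.653, 0.0, -0.0]
contact_force: [-0.2, 0.5, -0.6]
gripper_width: 0.701
grip_force: 0.0
```

Emit:
{"name": "servo_tool", "arguments": {
  "deltas": [
    {"fingers": 0.3,"tx": 0,"ty": 0,"tz": -0.3,"twist": 0},
    {"fingers": 0.3,"tx": 0,"ty": 0,"tz": -0.7,"twist": 0},
    {"fingers": 0.3,"tx": 0,"ty": 0,"tz": -1,"twist": 0},
    {"fingers": 0.3,"tx": 0,"ty": 0,"tz": -1,"twist": 0},
    {"fingers": 0.3,"tx": 0,"ty": 0,"tz": -1,"twist": 0},
    {"fingers": 0.3,"tx": 0,"ty": 0,"tz": -1,"twist": 0},
    {"fingers": 0.3,"tx": 1,"ty": 0,"tz": -0.5,"twist": 0},
    {"fingers": 0.3,"tx": 1,"ty": 0,"tz": 0,"twist": 0}
  ]
}}

```text
clock: 19.5
tcp_pos: [539.9, -181.9, 239.8]
tcp_rot: [0.758, 0.652, 0.001, 0.003]
contact_force: [0.7, -0.1, -0.2]
gripper_width: 0.701
grip_force: 0.0
```

Emit:
{"name": "servo_tool", "arguments": {
  "deltas": [
    {"fingers": 0.3,"tx": 1,"ty": 0,"tz": 0,"twist": 0},
    {"fingers": 0.3,"tx": 1,"ty": 0,"tz": 0,"twist": 0},
    {"fingers": 0.3,"tx": 1,"ty": 0,"tz": 0,"twist": 0},
    {"fingers": 0.3,"tx": 1,"ty": 0,"tz": 0,"twist": 0},
    {"fingers": 0.3,"tx": 1,"ty": 0,"tz": 0,"twist": 0},
    {"fingers": 0.3,"tx": 1,"ty": 0,"tz": 0,"twist": 0},
    {"fingers": 0.3,"tx": 1,"ty": 0,"tz": 0,"twist": 0},
    {"fingers": 0.3,"tx": 0,"ty": 0,"tz": 0,"twist": 0}
  ]
}}

```text
clock: 20.3
tcp_pos: [569.2, 32.3, 236.9]
tcp_rot: [0.755, 0.656, 0.001, -0.001]
contact_force: [-0.6, 0.2, 0.4]
gripper_width: 0.695
grip_force: 0.0
```

```bash
python3 - <<'E'
from h import *
c=get_image("top")["color"][:,:,::-1]; d=get_image("side")["color"][:,:,::-1]
f=lambda im,x,y,w,h:cv2.resize(im[y:y+h,x:x+w],(400,400),interpolation=cv2.INTER_CUBIC)
cv2.imwrite("pics/fin.png",np.hstack([f(c,355,210,110,110),f(d,288,180,64,64)]))
print(get_obs()["contact_force"])
E
```

```text
[ 0.32696808  0.39844786 -0.23291876]
```

View pics/fin.png

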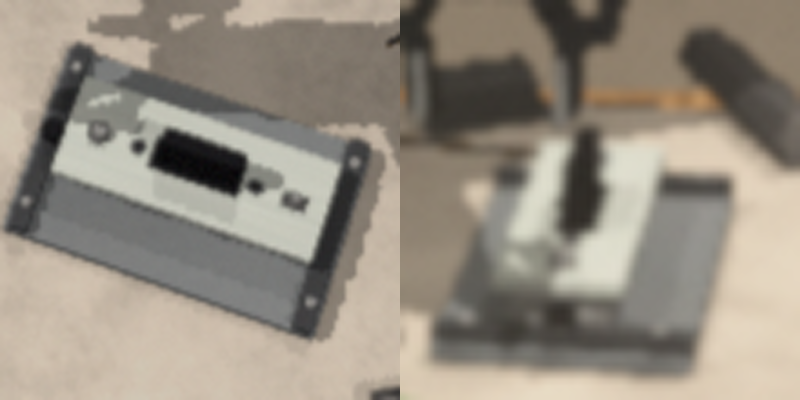

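The template lies flat on the fixture with both dowels showing through the holes, at (99,130) and (295,202) in the top crop. The gripper is clear, so I'm handing in.

```bash
python3 -c "
from plant import *
print(close_job())"
```

```text
the job is handed in; nothing more can be done
None
```

The drill template is seated on both dowels and, in both camera views, lies flat on the end blocks; I let go, moved the gripper clear, and handed the job in at about 20 s.

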